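# Slide the test-coupon carrier under the spring clip of the print nest

## Robot

A 6-joint arm with a two-finger parallel gripper is mounted at the origin on the work surface. World frame = base frame: x ahead of the robot, y to its left, z up, the work surface at z = 0. Lengths are in mm, angles in rad, forces in N, time in s.
With the tool pointing down it reaches from about 275 to 850 mm from the base axis. Payload 19 kg.
Tool frame: the origin (TCP) lies at the very end of the fingers, on their centre line; the grasp point (between the pads) lies 19 mm behind it; z points along the fingers, x is the direction in which the jaws open and shut, and the axes are right-handed (so a half turn about z gives the same grasp; the last joint's range is limited). The gripper opens to 85 mm and grips with 20 to 120 N. Pads are 22 mm wide; open, the fingers measure 114 mm over their backs; the gripper's body (76 mm by 85 mm) begins 54 mm behind the grasp point. The pads swing forward as they close: fully open they stand 13 mm farther back than shut.
Start: joints at [1.083, 0.15, 1.437, -0, 1.554, -0.134], TCP at [199.218, 539.351, 207.067] pointing down, gripper open.
Joint ranges: [-2.8, 2.8], [-0.68, 2.1], [0.12, 2.68], [-1.39, 4.53], [0.16, 2.79], [-2.81, 2.81]. Speed limits (rad/s): [1.89, 1.89, 2.22, 3.01, 3.01, 3.01].

## Interface

Orientations are given as a rotation vector (axis times angle).
In Python, from rig import bot, capture, order gives the robot as it stands.
- The arm moves only by the tool move_arm, never from a script. Its argument "series" is a list of rows, each a list of 5 numbers: the closure, from 0 (fully open) to 1 (shut), then the shift along the tool's x, y, z in cm, then the turn about the tool's z in rad. A call has 1 to 5 rows; each row shifts and turns the pose as measured when the row begins, along the tool's axes as they then stand; what a row does not reach is not made up. A row lasts 1/10 s, in which the tool goes at most 50 mm and 8.59 degrees, less where a joint would pass 70% of its speed; a pose out of reach is approached as far as the arm can. A call with a gripper value outside its range is refused whole. The fingers move at their own pace and stop on an object; "force" is the grip in N (left out, the last holds). Time passes only in rows, so rows that do not move let the fingers close. It gives the time, the measured TCP pose, the force and the opening at its end, in the units of the state.
- bot.sense(): the state, without advancing time (a new reading comes with each control period).
- capture(name): name is "scene" or "top" or "wrist"; returns a dict with "image" (420x560x3 uint8, blue, green, red), "fx", "fy", "cx", "cy" (pixels), "R" (3x3) and "t" (3): a world point X has camera coordinates R X + t. Camera axes: x right, y down, z forward; pixel columns grow to the right and rows downward; lengths in mm; the calibration is good to about 2 mm. The wrist camera is an equidistant fisheye: a pixel r from the principal point sees the ray r / f radians off the axis. A picture is of the moment at which its call begins. There is no depth.
- order.finish_job(): hands the job in, once; it reports no verdict.
The state is a dict: "t": time; "joints": joint angles; "qd": joint speeds; "tau": joint torques, N m; "eef_pos": TCP position; "tool_rot": TCP orientation; "ft_force": force on the tool from outside, world axes, zero at the start; "moment": the same for the moment, N m; "width": finger opening in mm.
Only numpy, scipy, OpenCV 4.12 (cv2) and the standard library are available. Lean on these libraries where they do the work, as an engineer would, in place of code of your own. Each camera call takes 0.05 s, during which the arm holds its last target. There are 200 camera calls.

## Task

Load the test-coupon carrier into the stencil printer's work nest with the fingertips, without gripping or lifting anything: press the tail of the spring clip down with one fingertip so that its foot rises, and keep it held down while the other fingertip pushes the carrier along its guides, beneath the foot, until it is fully home against the end stop. Then let the clip spring back so that it clamps the carrier, move clear, and leave everything else standing where it is.

Things in the scene. Friction and masses are not known exactly. Their poses are not given: they have to be found in the camera images.
- nest: The work nest: aluminium plate 170 mm (its x) x 160 mm (its y) x 12 mm, fixed on the blue bench top (z = 0). Origin: centre of its underside. Its x axis is the push direction, away from the robot towards the end stop. A channel for the carrier runs along its x axis; the spring clip stands outside the channel's guide on the -y side.
- entry (a point): Middle of the channel's open end, on the plate's top (12 mm above the bench), 60 mm behind the nest's origin. Channel: two guide bars along nest x (x -60 to +60 mm), inner faces 31.5 mm either side of the middle, 8 mm thick, tops 20.5 mm above the bench; inside each a ledge 9.5 mm wide, top 16 mm above the bench, that carries the carrier's edges.
- stop (a point): Top of the end stop's near face, mid channel, 60 mm ahead of the nest's origin, 24 mm above the bench. The stop is a steel bar across the channel, 44 mm wide.
- seat (a point): Point fixed in the nest, 30 mm ahead of its origin on its x axis and 16 mm above the bench, axes as the nest's: where the carrier's origin lies when the carrier is fully home against the end stop.
- carrier: The test-coupon carrier: loose flat dark plate 60 x 60 x 10 mm, 50 to 100 g, a green bare board let into its top. Origin: centre of its underside; axes as the nest's. It starts on the ledges between the guides (1.5 mm play a side), top 26 mm above the bench, 23 to 34 mm short of home, 3 to 14 mm short of the clip's foot. Push its trailing (-x) edge near mid width; it slides with under 2 N.
- clip_pivot (a point): Pivot pin of the spring clip, fixed in the nest at x = +16, y = -58 mm, 20 mm above the bench. The clip is a steel lever lying parallel to nest x: tail behind the pivot (-x), foot ahead of it. The bracket's two ears reach 25 mm above the bench and 7 mm fore and aft of the pin.
- clip_tail (a point): Point on top of the clip's tail, on its centre line, 44 mm behind the pivot; moves with the clip. The tail is a thumb plate 24 mm wide, from 18 to 78 mm behind the pivot. At rest it slopes up away from the pivot by 0.26 rad (top 30 mm above the bench here, 34 mm at 60 mm). Pressed to 0.26 rad it lies level, top 19 mm above the bench all along, and a fingertip can slide along it.
- clip_foot (a point): Lower edge of the clip's foot that faces the carrier, 28 mm to the -y side of the nest's middle line; moves with the clip. The foot, 16 mm long in nest x (40 to 56 mm), reaches in over the guide to 22 mm from the middle line. At rest its edge is 23 mm above the bench, 3 mm below the carrier's top, so the carrier cannot go under; with the tail level it is at 29 mm.
- clip (a joint): Angle of the spring clip, rad: 0 at rest (foot down), grows as the tail is pressed, 0.32 at its lower limit. The foot clears the carrier's top above 0.13, by 3 mm at 0.26 (tail level). Let go with the carrier beneath, it rests at about 0.12 and clamps with about 6 N. Pressing the tail level takes 5 N at 60 mm behind the pivot, 12 N at 24 mm; it springs back when let go.
- pillar_a: Bystander: small turned-steel support pillar, 18 mm diameter, 32 mm tall, standing loose on the plate outside the guide on the +y side. Origin: centre of its foot.
- pillar_b: Bystander: a second such pillar, on the same side, nearer the end stop. Origin: centre of its foot.
- jar: Bystander: white solder-paste jar, 60 mm diameter, 62 mm tall, near the nest. Origin: centre of its underside.
- tape: Bystander: roll of amber tape lying flat, 72 mm outside diameter, 19 mm tall, near the nest. Origin: centre of its underside.
- squeegee: Bystander: metal hand squeegee lying flat beyond the nest's end stop, 130 mm (its y) by 55 mm, 14 mm tall. Origin: underside, below the middle of its holder.
- spatula: Bystander: paste spatula, 170 mm long, lying on the bench to the robot's right. Origin: underside, mid length.
- dispenser: Bystander: clear dispenser bottle with a cap, 56 mm diameter, 120 mm tall, standing on the bench to the robot's left. Origin: centre of its underside.
There are look-alikes about, which are no part of the job. There is more than one size of the carrier; the job needs the smallest.

How it is judged:
By the outcome, as a careful person would: the job done as asked, in the order asked, and still so for the second after the job is handed in, with the robot touching nothing.
It also fails if it takes over 35 s, if anything falls off the work surface, if the arm or the gripper's body presses on something with over 40 N, if the wrist force passes 120 N, or if a joint passes its speed limit or range.

## Working session

There is one attempt and no reset: what is moved stays moved. The work goes in short steps, Python scripts to look and compute and a tool call to move; the robot and the scene stay as the last step left them, time stands still between calls to the robot, and variables do not carry over. Pictures are saved under pics/ and viewed, about 8 in all and at most 12, crops included, and the job is handed in when it is done.

Besides the shell and the picture viewer there is one more tool, called after "Request:" as name([rows], argument=value, ...), one row to a line, values as JSON. move_arm: Moves the arm, as the interface text tells. Its arguments: {"type":"object","properties":{"series":{"type":"array","items":{"type":"array","items":{"type":"number"}}},"force":{"type":"number"}},"required":["series"]}

```bash
ls; mkdir -p pics
python3 - <<'E'
from rig import bot,capture
import cv2,numpy as np
for n in ("scene","top"):
    c=capture(n); cv2.imwrite(f"pics/{n}0.png",c["image"]); print(n,c["fx"],c["fy"],c["cx"],c["cy"],np.round(c["R"],3).tolist(),np.round(c["t"],1))
    np.savez(f"{n}0.npz",**c)
print(bot.sense())
E
```

```text
pics
scene 386.8654010677096 386.8654010677096 286.8378856602132 208.2580308227526 [[0.129, 0.992, -0.013], [0.536, -0.081, -0.84], [-0.834, 0.102, -0.542]] [ -64.7 -269.2 1386.4]
top 382.7481507400493 382.7481507400493 279.46477009843596 211.91500351187264 [[0.009, -1.0, 0.023], [-0.997, -0.01, -0.079], [0.079, -0.022, -0.997]] [ -14.1  566.3 1083.6]
{'t': 0.1, 'joints': array([ 1.08300265e+00,  1.50957842e-01,  1.43792682e+00, -3.35167723e-05,
        1.55377220e+00, -1.34005682e-01]), 'qd': array([ 0.00046779, -0.00074273, -0.00057983,  0.0002949 ,  0.00054034,
        0.00013164]), 'tau': array([ 5.17770633e-03, -7.14383125e+01, -5.71791244e+01, -3.66010099e-04,
        6.99177501e-03,  8.20670925e-05]), 'eef_pos': array([199.13635214, 539.17455932, 206.54337613]), 'tool_rot': array([ 2.57726517e+00,  1.79556799e+00, -1.46267882e-03]), 'ft_force': array([0.05810177, 0.50881384, 0.47437829]), 'moment': array([0.06176325, 0.02341554, 0.04992399]), 'width': 85.02278351188365}
```

View pics/top0.png

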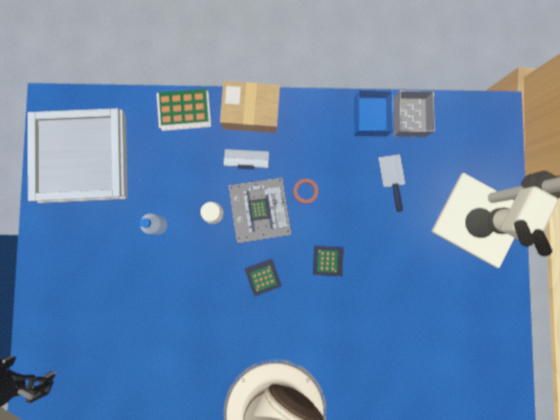

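View pics/scene0.png

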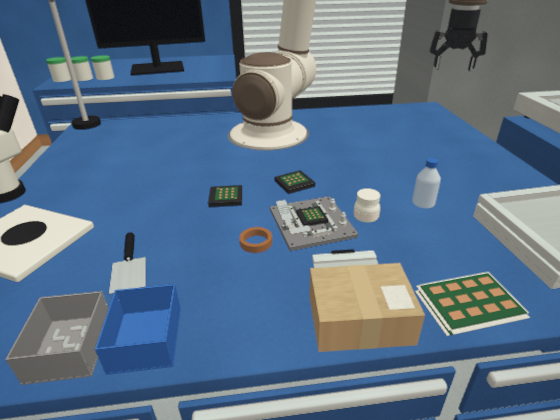

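The top view shows the nest at about (260,210) with a carrier in its channel at (260,208). Two look-alike carriers lie on the bench at (263,277) and (328,261), and both look larger. I'll enlarge the crop to confirm and measure.

```bash
cat > h.py <<'E'
import numpy as np,cv2
def load(n): return dict(np.load(n))
def ray(c,u,v):
    d=np.array([(u-c["cx"])/c["fx"],(v-c["cy"])/c["fy"],1.]); R=c["R"]
    return -R.T@c["t"], R.T@d
def plane(c,u,v,z):
    o,d=ray(c,u,v); return (o+d*(z-o[2])/d[2])
def proj(c,X):
    p=c["R"]@np.array(X,float)+c["t"]; return np.array([c["fx"]*p[0]/p[2]+c["cx"],c["fy"]*p[1]/p[2]+c["cy"]])
E
python3 - <<'E'
from h import *
c=load("top0.npz"); im=c["image"]
# non-blue mask -> contours
hsv=cv2.cvtColor(im,cv2.COLOR_BGR2HSV)
m=((hsv[...,1]<120)|(hsv[...,2]<60)).astype(np.uint8)*255
for n in cv2.findContours(m,cv2.RETR_EXTERNAL,cv2.CHAIN_APPROX_NONE)[0]:
    a=cv2.contourArea(n); r=cv2.minAreaRect(n)
    if 200<a<6000 and 140<r[0][1]<300 and 100<r[0][0]<450:
        z={True:12,False:10}[a>2000]
        b=[plane(c,*p,z)[:2].round(1).tolist() for p in cv2.boxPoints(r)]
        print(np.round(r[0],1),np.round(r[1],1),round(r[2],1),a,plane(c,*r[0],z).round(1),b)
x=cv2.resize(im[170:300,220:350],None,fx=4.6,fy=4.6,interpolation=cv2.INTER_CUBIC); cv2.imwrite("pics/crop1.png",x)
E
```

```text
[262.5 276.9] [29.1 28.5] 70.6 767.5 [378.9  38.2  10. ] [[404.2, 91.2], [431.9, 14.0], [353.8, -14.6], [326.4, 62.3]]
[327.7 260.6] [28.3 28. ] 2.9 737.0 [ 427.1 -150.3   10. ] [[388.6, -107.2], [469.2, -111.2], [465.8, -193.6], [385.1, -189.2]]
[153. 223.] [20. 26.] 90.0 342.5 [531.4 356.8  10. ] [[560.0, 395.2], [560.8, 320.3], [502.8, 318.5], [502.1, 393.0]]
[211.5 212. ] [22. 23.] 90.0 410.5 [565.  188.9  10. ] [[596.9, 223.0], [597.6, 156.1], [533.3, 154.8], [532.7, 221.4]]
[305.5 190.5] [25. 25.] 90.0 503.5 [631.3 -85.   10. ] [[668.0, -48.0], [668.9, -121.8], [594.8, -121.9], [594.0, -48.4]]
[259.2 209.7] [59.2 56.2] 81.1 3201.0 [573.2  50.2  12. ] [[645.3, 145.6], [673.0, -16.7], [501.5, -44.7], [475.0, 115.9]]
[393.5 182.4] [56.6 23.2] 80.1 782.5 [ 658.5 -345.9   10. ] [[735.7, -298.3], [748.7, -366.9], [582.0, -393.0], [569.6, -325.1]]
[245.9 158.5] [45.8 18.8] 3.0 772.0 [724.2  91.5  10. ] [[698.9, 159.7], [754.9, 157.9], [749.6, 22.8], [693.5, 25.1]]
```

View pics/crop1.png

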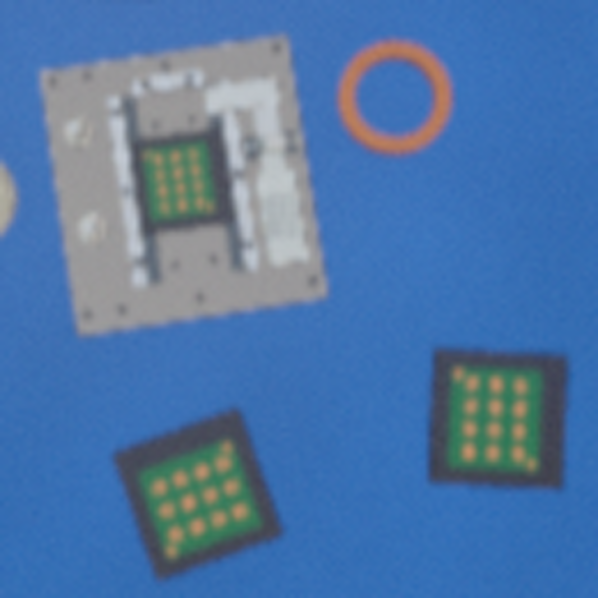

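The crop shows the 60 mm carrier with a green board in the nest's channel at (260,208). The two on the bench measure about 82 mm, so they are the look-alikes. The clip is on the right (-y) side with its tail at crop (285,230), and the pillars are at crop (78,132) and (92,230). The nest origin is roughly (573,50), with a yaw of about 0.168 rad. I'll turn the tool so its y axis is the push direction, part-close the fingers, and move to hover.

Request:
move_arm([
  [0.48,0,0,0,-0.13],
  [0.48,0,0,0,-0.13],
  [0.48,0,0,0,-0.13],
  [0.48,0,0,0,-0.13],
  [0.48,0,0,0,0],
])

```text
t: 0.6
eef_pos: [198.8, 538.5, 204.8]
tool_rot: [2.006, 2.416, -0.007]
ft_force: [-0.1, 1.2, -0.5]
width: 44.3
```

Request:
move_arm([
  [0.48,-4.1,1.7,0,0],
  [0.48,-4.1,1.7,0,0],
  [0.48,-4.1,1.7,0,0],
  [0.48,-4.1,1.7,0,0],
  [0.48,-4.1,1.7,0,0],
])

```text
t: 1.1
eef_pos: [318.9, 348.7, 203.2]
tool_rot: [2.024, 2.402, -0.011]
ft_force: [1.6, 0.1, 0.7]
width: 44.8
```

Request:
move_arm([
  [0.48,-4.1,1.7,0,0],
  [0.48,-4.1,1.7,0,0],
  [0.48,-4.1,1.7,0,0],
  [0.48,-4.1,1.7,0,0],
  [0.48,-4.1,1.7,0,0],
])

```text
t: 1.6
eef_pos: [438.2, 151.4, 203.9]
tool_rot: [2.051, 2.378, -0.009]
ft_force: [1.8, 1.8, -0.2]
width: 44.5
```

Request:
move_arm([
  [0.48,-3.7,1.6,0.5,0],
  [0.48,-3.7,1.6,0.5,0],
  [0.48,-3.7,1.6,0.5,-0.02],
  [0.48,-3.7,1.6,0.5,0],
  [0.48,0,0,0,0],
])

```text
t: 2.1
eef_pos: [526.7, 2.9, 183.0]
tool_rot: [2.061, 2.37, -0.01]
ft_force: [-0.2, 0.8, -1.0]
width: 44.8
```

Run:
```python
from rig import bot,capture
import cv2,numpy as np
c=capture("wrist"); cv2.imwrite("pics/w1.png",c["image"]); np.savez("w1.npz",**c)
print(c["fx"],c["cx"],c["cy"],np.round(c["R"],3).tolist(),(-c["R"].T@c["t"]).round(1)); s=bot.sense(); print(s["eef_pos"],s["tool_rot"],s["width"],s["t"])
```

```text
325.19226210127806 284.6836603196813 210.41576233475084 [[-0.139, 0.99, -0.005], [0.95, 0.135, 0.281], [0.279, 0.034, -0.96]] [456.  -7. 349.]
[525.84461723   4.56946209 183.41727826] [ 2.06001828  2.37067763 -0.00879259] 44.65676534808591 2.15
```

View pics/w1.png

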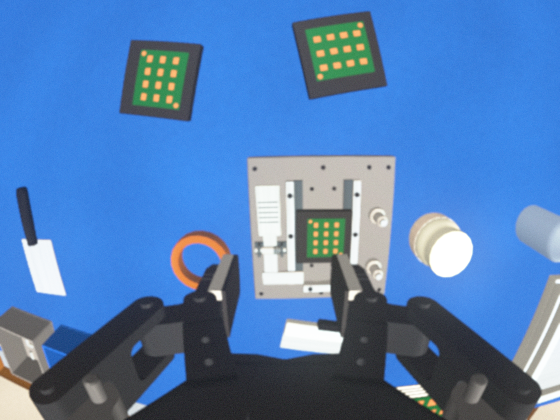

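The wrist view shows the nest plate with corners at about (248,158), (393,156) and (396,298). The carrier's trailing edge is at row ~209, columns 297-350. The clip tail is at (268,205), the pivot at row ~248 and the fingertips at (230,265) and (345,265). Next I'll unproject these pixels.

```bash
cat >> h.py <<'E'
def fray(c,u,v):
    x,y=(u-c["cx"])/c["fx"],(v-c["cy"])/c["fy"]; r=np.hypot(x,y)+1e-12
    d=np.array([x/r*np.sin(r),y/r*np.sin(r),np.cos(r)]); R=c["R"]; return -R.T@c["t"],R.T@d
def fplane(c,u,v,z):
    o,d=fray(c,u,v); return o+d*(z-o[2])/d[2]
def fproj(c,X):
    p=c["R"]@np.array(X,float)+c["t"]; th=np.arctan2(np.hypot(p[0],p[1]),p[2]); k=th/np.hypot(p[0],p[1])
    return np.array([c["fx"]*p[0]*k+c["cx"],c["fy"]*p[1]*k+c["cy"]])
E
python3 - <<'E'
from h import *
c=load("w1.npz"); im=c["image"]
hsv=cv2.cvtColor(im,cv2.COLOR_BGR2HSV)
pl=(~((hsv[...,0]>100)&(hsv[...,0]<125)&(hsv[...,1]>130))).astype(np.uint8)
# plate edges by sub-pixel scan on gray->blue transition of saturation
s=hsv[...,1].astype(float)
def edge(line):  # strongest change
    g=np.abs(np.diff(line)); i=int(g.argmax()); w=g[max(0,i-2):i+3]; return (w*np.arange(max(0,i-2),max(0,i-2)+len(w))).sum()/w.sum()+.5
L=[fplane(c,235+edge(s[r,235:258]),r,12) for r in range(170,245,5)]
Rr=[fplane(c,382+edge(s[r,382:405]),r,12) for r in list(range(165,205,5))+list(range(230,262,4))]
T=[fplane(c,u,145+edge(s[145:170,u]),12) for u in range(256,390,8)]
def fit(P,name):
    P=np.array(P)[:,:2]; vx,vy,x,y=cv2.fitLine(P.astype(np.float32),cv2.DIST_HUBER,0,.01,.01).ravel(); print(name,np.degrees(np.arctan2(vy,vx)).round(2),(x,y)); return np.array([vx,vy]),np.array([x,y])
l=fit(L,"L");r=fit(Rr,"R");t=fit(T,"T")
def inter(a,b):
    k=np.linalg.solve(np.c_[a[0],-b[0]],b[1]-a[1]); return a[1]+k[0]*a[0]
A,B=inter(l,t),inter(r,t); print(A,B,np.linalg.norm(A-B))
ex=(l[0]*np.sign(l[0][0])+r[0]*np.sign(r[0][0])); ex/=np.linalg.norm(ex); yaw=np.arctan2(ex[1],ex[0]); O=(A+B)/2+85*ex; print("yaw",yaw,"O",O)
ey=np.array([-ex[1],ex[0]])
# carrier trailing edge, top z26: dark transition in value
g=cv2.cvtColor(im,cv2.COLOR_BGR2GRAY).astype(float)
P=[fplane(c,u,200+edge(g[200:216,u]),26)[:2] for u in range(303,346,4)]
for p in P: print(((p-O)@ex).round(1),((p-O)@ey).round(1),end="; ")
print()
for n,(u,v) in dict(tailL=(256,187),tailR=(280,187)).items():
    p=fplane(c,u,v,34)[:2]-O; print(n,p@ex,p@ey)
tp=np.array([525.84,4.57]);print("tcp nest",(tp-O)@ex,(tp-O)@ey)
x=cv2.resize(im[150:310,205:405],None,fx=4,fy=3.75,interpolation=cv2.INTER_CUBIC); cv2.imwrite("pics/crop2.png",x)
E
```

```text
L 9.28 (np.float32(552.7496), np.float32(-34.279274))
R 9.26 (np.float32(535.2204), np.float32(123.918785))
T -80.78 (np.float32(489.75064), np.float32(30.416922))
[501.60712  -42.633392] [476.1375   114.290535] 158.97742
yaw 0.16173077 O [572.76306   49.515835]
-31.1 -21.7; -31.1 -17.5; -31.1 -13.4; -30.9 -9.2; -30.9 -5.0; -30.9 -0.9; -30.7 3.3; -30.7 7.5; -30.5 11.7; -30.4 16.0; -30.4 20.2; 
tailL -56.90190597638265 -68.501116713777
tailR -56.32996447752213 -44.659278790656145
tcp nest -53.5481964069477 -36.803433817346644
```

View pics/crop2.png

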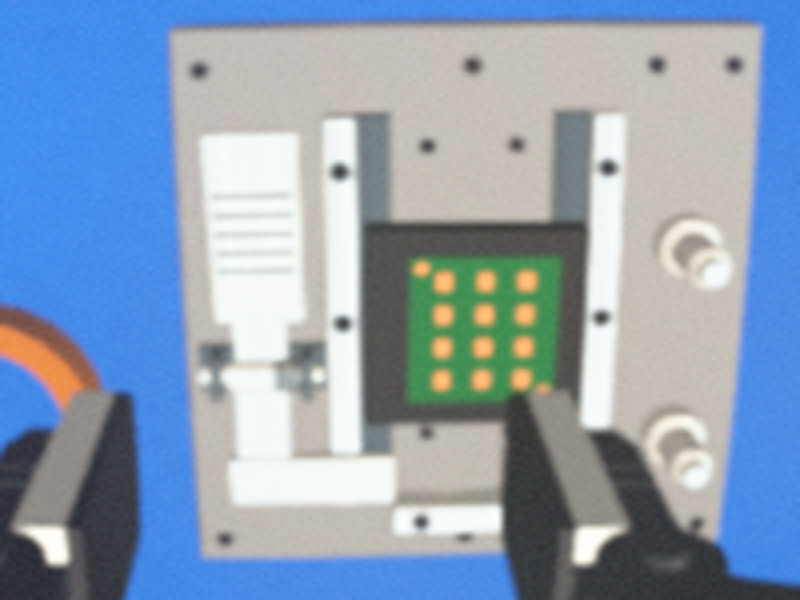

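The crop agrees with the model: the carrier's trailing edge is at x≈-31 (31 mm short of home), the tail is to the left at crop (250,230), and the pillars on the right are well clear. The fingertips show at crop (75-133,395) and (505-580,395). I'll work out where they really sit relative to the TCP.

Run:
```python
from h import *
c=load("w1.npz"); yaw=.1617; ex=np.array([np.cos(yaw),np.sin(yaw)]); ey=np.array([-ex[1],ex[0]]); tp=np.array([525.84,4.57])
th=np.arctan2(2.37068,2.06)*2; print("tool x yaw-90 (deg)",np.degrees(th)-90,"nest",np.degrees(yaw))
for z in (183,187):
  for n,(a,b) in dict(L1=(75,392),L2=(110,392),L3=(133,398),R1=(505,400),R2=(537,392),R3=(575,392)).items():
    p=fplane(c,205+a/4,150+b/3.75,z)[:2]-tp; print(z,n,(p@ex).round(1),(p@ey).round(1))
```

```text
tool x yaw-90 (deg) 8.022048191981852 nest 9.264727547265412
183 L1 3.1 -37.1
183 L2 3.1 -32.0
183 L3 4.1 -28.8
183 R1 5.5 23.5
183 R2 4.3 28.1
183 R3 4.5 33.5
187 L1 1.3 -36.2
187 L2 1.3 -31.2
187 L3 2.3 -28.1
187 R1 3.6 23.0
187 R2 2.5 27.4
187 R3 2.7 32.7
```

Request:
move_arm([
  [0.48,0.3,-0.4,3.2,-0.02],
  [0.48,0.3,-0.4,3.2,0],
  [0.48,0.3,-0.4,3.2,0],
  [0.48,0,0,3.0,0],
  [0.48,0,0,0,0],
])

```text
t: 2.65
eef_pos: [510.6, 14.7, 55.0]
tool_rot: [2.051, 2.377, -0.005]
ft_force: [-0.5, -0.2, 0.6]
width: 44.5
```

```bash
cat >> h.py <<'E'
YAW=.1617; EX=np.array([np.cos(YAW),np.sin(YAW)]); EY=np.array([-EX[1],EX[0]]); O=np.array([572.8,49.6])
def nest(p): p=np.array(p)[:2]-O; return np.array([p@EX,p@EY])
def report(s):
    a=np.arctan2(s["tool_rot"][1],s["tool_rot"][0])*2-np.pi/2
    f=s["ft_force"]; print("t",round(s["t"],2),"nest",nest(s["eef_pos"]).round(1),"z",s["eef_pos"][2].round(1),"yawerr",round(YAW-a,4),"F nest x,y,z",(f[:2]@EX).round(1),(f[:2]@EY).round(1),f[2].round(1),"w",round(s["width"],1))
E
python3 - <<'E'
from h import *
from rig import bot,capture
c=capture("wrist"); np.savez("w2.npz",**c); report(bot.sense())
x=cv2.resize(c["image"][140:340,180:430],None,fx=3,fy=3,interpolation=cv2.INTER_CUBIC); cv2.imwrite("pics/w2.png",x)
E
```

```text
t 2.7 nest [-65.9 -24.7] z 57.2 yawerr 0.0147 F nest x,y,z -0.4 1.2 0.6 w 44.4
```

View pics/w2.png

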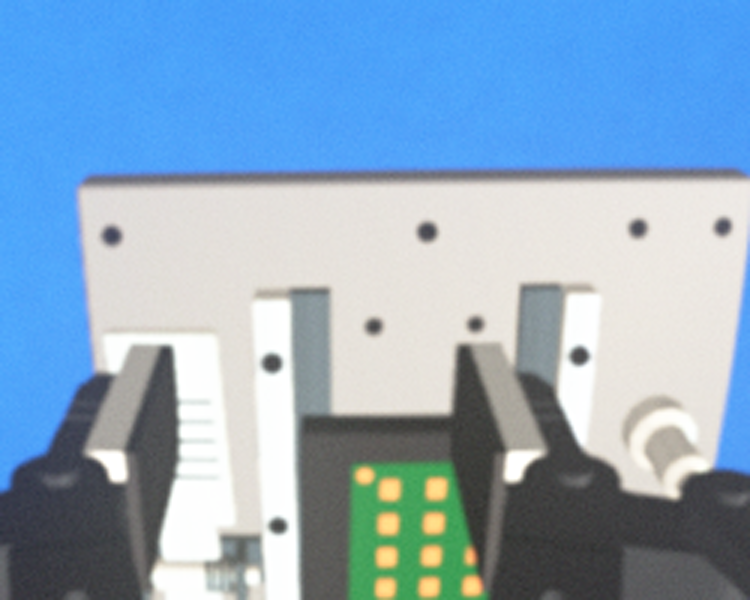

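The fingertips' near bottom edges are at crop row 345 (columns 133-172 and 457-500). The inner far bottom corner is at about (453,430). The tail lies under the left finger, and the carrier's trailing edge is at row 417.

Run:
```python
from h import *
c=load("w2.npz"); tp=np.array([-65.9,-24.7]); 
t=np.array([510.6,14.7]);print((nest(t)))
for z in (57,62):
  for n,(a,b) in dict(L1=(133,345),L2=(172,346),R1=(457,345),R2=(500,345),Rfar=(453,430)).items():
    q=nest(fplane(c,180+a/3,140+b/3,z)); print(z,n,q.round(1),(q-tp).round(1))
for u in (330,420): print(nest(fplane(c,180+u/3,140+417/3,26)).round(1))
for off in (-11,11):
    p=O+EX*(tp[0]+off)+EY*(tp[1]+22.3); q=fproj(c,[*p,57.2]); print("expected",off,((q-[180,140])*3).round())
```

```text
[-67.00737154 -24.43076256]
57 L1 [-64.9 -59. ] [  1.  -34.3]
57 L2 [-64.7 -51.6] [  1.2 -26.9]
57 R1 [-64.2   1.1] [ 1.7 25.8]
57 R2 [-63.9   9.3] [ 2. 34.]
57 Rfar [-46.1   1.1] [19.8 25.8]
62 L1 [-67.1 -57.9] [ -1.2 -33.2]
62 L2 [-66.9 -50.8] [ -1.  -26.1]
62 R1 [-66.4   0.4] [-0.5 25.1]
62 R2 [-66.2   8.3] [-0.3 33. ]
62 Rfar [-48.9   0.4] [17.  25.1]
[-32.7 -22.3]
[-32.2  -1.9]
expected -11 [440. 281.]
expected 11 [437. 391.]
```

Request:
move_arm([
  [0.48,-0.3,0.3,0.4,-0.015],
  [0.48,0,0,0.4,0],
  [0.48,0,0,0.4,0],
  [0.48,0,0,0,0],
])

```text
t: 3.1
eef_pos: [518.1, 12.4, 49.7]
tool_rot: [2.028, 2.386, 0.003]
ft_force: [-0.6, 1.1, 0.1]
width: 44.6
```

```bash
python3 -c "
from h import *
from rig import bot
report(bot.sense())"
```

```text
t 3.1 nest [-60.  -27.9] z 49.7 yawerr -0.0002 F nest x,y,z -0.4 1.1 0.1 w 44.6
```

Request:
move_arm([
  [0.48,0,-0.2,0.4,0],
  [0.48,0,0,0.3,0],
  [0.48,0,0,0,0],
])

```text
t: 3.4
eef_pos: [516.3, 11.9, 42.9]
tool_rot: [2.028, 2.385, 0.004]
ft_force: [0.1, -0.4, -0.6]
width: 44.1
```

Request:
move_arm([
  [0.48,0,0,0.3,0],
  [0.48,0,0,0.3,0],
  [0.48,0,0,0,0],
])

```text
t: 3.7
eef_pos: [516.4, 11.8, 36.3]
tool_rot: [2.028, 2.385, 0.004]
ft_force: [0.0, -0.3, 0.6]
width: 44.0
```

Request:
move_arm([
  [0.48,0,0,0.3,0],
  [0.48,0,0,0.3,0],
  [0.48,0,0,0,0],
])

```text
t: 4.0
eef_pos: [516.4, 11.8, 29.7]
tool_rot: [2.028, 2.385, 0.004]
ft_force: [-0.6, 0.3, 0.6]
width: 44.4
```

```bash
python3 -c "
from h import *
from rig import bot
report(bot.sense())"
```

```text
t 4.0 nest [-61.7 -28.2] z 29.7 yawerr 0.0005 F nest x,y,z -0.6 0.4 0.6 w 44.4
```

Request:
move_arm([
  [0.48,0,0,0.3,0],
  [0.48,0,0,0.2,0],
  [0.48,0,0,0,0],
])

```text
t: 4.3
eef_pos: [516.5, 11.8, 24.2]
tool_rot: [2.028, 2.385, 0.004]
ft_force: [-0.3, -0.0, 0.7]
width: 44.5
```

Request:
move_arm([
  [0.48,0,0,0.3,0],
  [0.48,0,0,0.2,0],
  [0.48,0,0,0,0],
])

```text
t: 4.6
eef_pos: [516.6, 11.7, 18.8]
tool_rot: [2.028, 2.385, 0.004]
ft_force: [0.1, 0.2, 0.4]
width: 44.3
```

Run:
```python
from h import *
from rig import bot,capture
c=capture("wrist"); np.savez("w3.npz",**c); s=capture("scene"); np.savez("s3.npz",**s); report(bot.sense())
a=cv2.resize(c["image"][150:350,180:380],None,fx=2,fy=2,interpolation=cv2.INTER_CUBIC); b=cv2.resize(s["image"][180:260,260:360],(400,400)[:2] and (400,320),interpolation=cv2.INTER_CUBIC)
o=np.zeros((400,800,3),np.uint8); o[:,:400]=a; o[:320,400:]=b; cv2.imwrite("pics/w3.png",o)
```

```text
t 4.7 nest [-61.5 -28.4] z 19.1 yawerr 0.0005 F nest x,y,z -0.4 0.0 -0.8 w 44.3
```

View pics/w3.png

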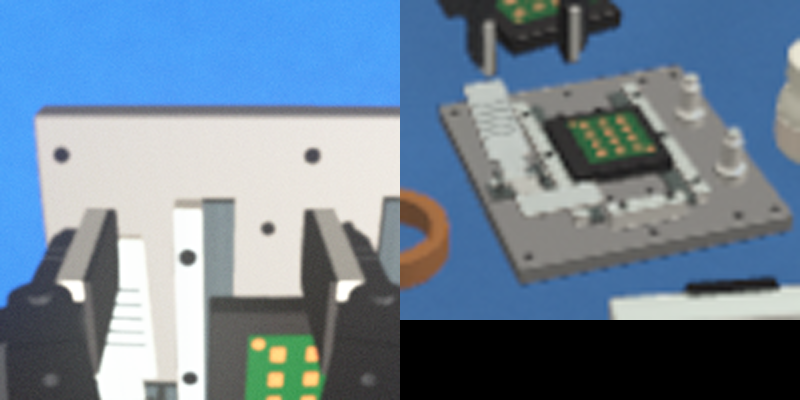

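Run:
```python
from h import *
s=load("s3.npz"); c=load("w3.npz")
n3=np.array([*EX,0])
def at(o,d,x): k=(x-(o[:2]-O)@EX)/(d@n3); p=o+k*d; return np.r_[nest(p),p[2]].round(1)
for nm,(a,b) in dict(A=(488,73),B=(575,60)).items():
    o,d=ray(s,260+(a-400)/4,180+b/4); print(nm,[at(o,d,x).tolist() for x in (-72.5,-61.5,-50.5,-41.5)])
for nm,(a,b) in dict(Ln=(103,211),Rn=(305,211),Rfar=(307,252)).items():
    o,d=fray(c,180+a/2,150+b/2); print(nm,[at(o,d,x).tolist() for x in (-72.5,-61.5,-50.5,-41.5)])
g=cv2.cvtColor(s["image"],cv2.COLOR_BGR2GRAY); print(s["image"][190:204,282].sum(1), s["image"][186:200,303].sum(1))
# tip in air: project candidate tips
for z in (19,32,45): print(z,proj(s,[*(O+EX*-50.5+EY*-57),z]).round(1),proj(s,[*(O+EX*-50.5+EY*1),z]).round(1))
```

```text
A [[-72.5, -51.1, 35.0], [-61.5, -54.1, 41.9], [-50.5, -57.1, 48.9], [-41.5, -59.6, 54.6]]
B [[-72.5, 4.8, 33.9], [-61.5, 0.9, 40.9], [-50.5, -2.9, 47.9], [-41.5, -6.0, 53.6]]
Ln [[-72.5, -53.2, 50.2], [-61.5, -57.7, 26.7], [-50.5, -62.1, 3.2], [-41.5, -65.7, -16.0]]
Rn [[-72.5, -7.1, 49.9], [-61.5, -3.5, 26.3], [-50.5, 0.2, 2.8], [-41.5, 3.2, -16.5]]
Rfar [[-72.5, -9.3, 69.5], [-61.5, -6.0, 49.3], [-50.5, -2.6, 29.2], [-41.5, 0.1, 12.8]]
[435 431 430 432 432 431 432 426 396 335 462 583 581 583] [402 399 399 396 399 401 399 401 379 317 339 343 340 346]
19 [282.3 208.9] [305.1 204.9]
32 [282.2 204.3] [305.2 200.4]
45 [282.1 199.6] [305.3 195.8]
```

The triangulated tips stand about 25 mm above the reported TCP, which fits the lack of contact so far. I'll shift 8 mm forward so the left pad is well over the tail, then keep descending until contact.

Request:
move_arm([
  [0.48,0,0.8,0,0],
  [0.48,0,0,0.2,0],
  [0.48,0,0,0.2,0],
  [0.48,0,0,0,0],
])

```text
t: 5.1
eef_pos: [525.7, 13.1, 15.0]
tool_rot: [2.028, 2.385, 0.004]
ft_force: [-0.0, 0.1, 0.0]
width: 44.5
```

Request:
move_arm([
  [0.48,0,0,0.2,0],
  [0.48,0,0,0.2,0],
  [0.48,0,0,0,0],
])

```text
t: 5.4
eef_pos: [525.6, 13.0, 10.7]
tool_rot: [2.028, 2.385, 0.004]
ft_force: [-0.1, -0.1, 1.1]
width: 44.4
```

```bash
python3 -c "
from h import *
from rig import bot
report(bot.sense())"
```

```text
t 5.4 nest [-52.5 -28.5] z 10.7 yawerr 0.0005 F nest x,y,z -0.1 -0.1 1.1 w 44.4
```

Request:
move_arm([
  [0.48,0,0,0.2,0],
  [0.48,0,0,0.2,0],
  [0.48,0,0,0,0],
])

```text
t: 5.7
eef_pos: [525.4, 13.0, 6.4]
tool_rot: [2.028, 2.385, 0.004]
ft_force: [-0.7, -1.7, 2.9]
width: 44.6
```

Request:
move_arm([
  [0.48,0,0,0.2,0],
  [0.48,0,0,0,0],
])

```text
t: 5.9
eef_pos: [525.5, 12.9, 4.3]
tool_rot: [2.028, 2.385, 0.004]
ft_force: [-1.3, 0.2, 2.4]
width: 44.2
```

Run:
```python
from h import *
from rig import bot,capture
s=capture("scene"); np.savez("s4.npz",**s); c=capture("wrist"); np.savez("w4.npz",**c);report(bot.sense())
b=cv2.resize(s["image"][180:255,260:355],(760,600),interpolation=cv2.INTER_CUBIC); cv2.imwrite("pics/s4.png",b)
```

```text
t 6.0 nest [-52.5 -28.6] z 4.6 yawerr 0.0005 F nest x,y,z -1.5 0.5 1.9 w 44.2
```

View pics/s4.png

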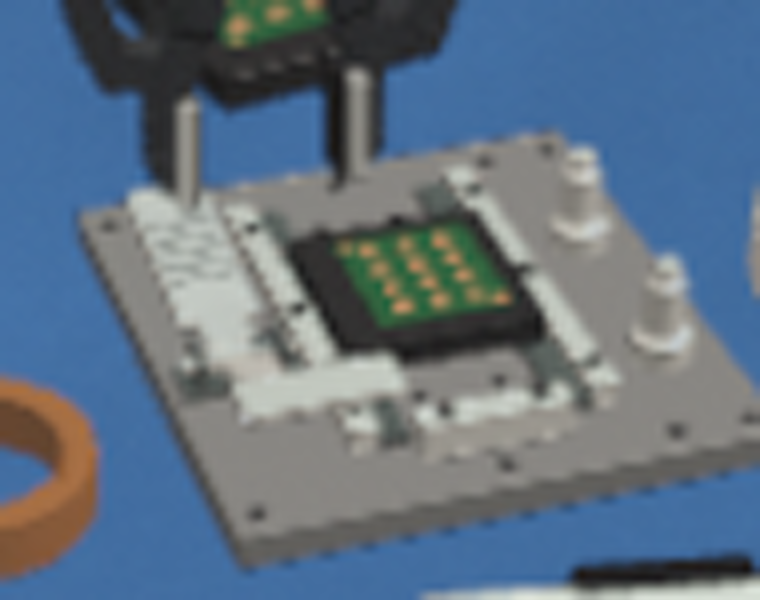

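Finger A (crop 187,200) is pressing the tail. Finger B (crop 345,180) is in the channel's open end behind the carrier. I'll press on, using the force to find level.

Request:
move_arm([
  [0.48,0,0,0.2,0],
  [0.48,0,0,0.2,0],
  [0.48,0,0,0,0],
])

```text
t: 6.3
eef_pos: [525.7, 12.9, 0.4]
tool_rot: [2.028, 2.384, 0.004]
ft_force: [-0.8, 0.2, 2.5]
width: 44.5
```

Request:
move_arm([
  [0.48,0,0,0.2,0],
  [0.48,0,0,0.2,0],
  [0.48,0,0,0,0],
])

```text
t: 6.6
eef_pos: [525.8, 12.9, -4.0]
tool_rot: [2.028, 2.384, 0.004]
ft_force: [-1.0, -0.4, 2.8]
width: 44.3
```

Request:
move_arm([
  [0.48,0,0,0.2,0],
  [0.48,0,0,0,0],
])

```text
t: 6.8
eef_pos: [525.9, 12.9, -6.1]
tool_rot: [2.028, 2.384, 0.005]
ft_force: [-2.0, 0.2, 3.5]
width: 44.6
```

Request:
move_arm([
  [0.48,0,0,0.2,0],
  [0.48,0,0,0,0],
])

```text
t: 7.0
eef_pos: [526.0, 12.9, -8.2]
tool_rot: [2.028, 2.384, 0.005]
ft_force: [-1.9, -0.2, 3.9]
width: 44.5
```

Run:
```python
from h import *
from rig import bot,capture
F=[]
for i in range(3):
    s=capture("scene"); F.append(bot.sense()["ft_force"])
print(np.mean(F,0)); np.savez("s5.npz",**s); c=capture("wrist"); np.savez("w5.npz",**c);report(bot.sense())
a=cv2.resize(s["image"][180:245,265:335],(430,400),interpolation=cv2.INTER_CUBIC)
b=cv2.resize(c["image"][190:340,200:340],(370,400),interpolation=cv2.INTER_CUBIC); cv2.imwrite("pics/s5.png",np.hstack([a,b]))
```

```text
[-1.43003573 -0.12822027  3.77470087]
t 7.2 nest [-52.1 -28.7] z -7.9 yawerr 0.0004 F nest x,y,z -1.1 -0.2 4.5 w 44.3
```

View pics/s5.png

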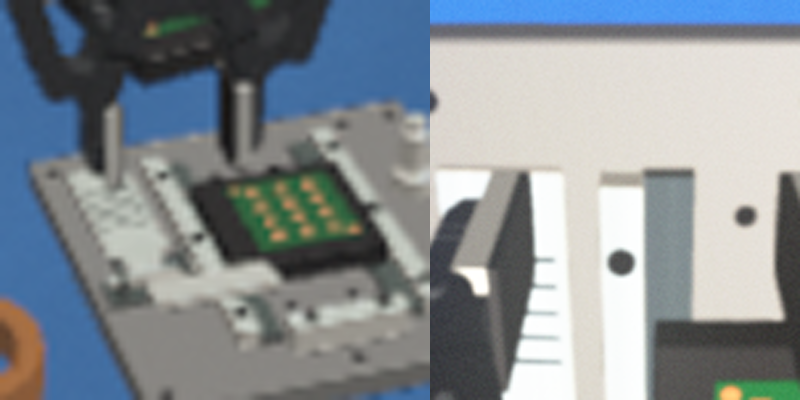

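The foot has clearly risen (left half). In the wrist half, finger A is over the tail near its end (row 172) and the carrier's trailing edge is at row 320. At 3.8 N the clip is at about 0.2 rad, so I'll press a little more.

Request:
move_arm([
  [0.48,0,0,0.2,0],
  [0.48,0,0,0,0],
  [0.48,0,0,0,0],
])

```text
t: 7.5
eef_pos: [526.2, 12.9, -9.9]
tool_rot: [2.027, 2.384, 0.005]
ft_force: [-1.8, 0.9, 4.6]
width: 44.2
```

Run:
```python
from h import *
from rig import bot,capture
F=[]
for i in range(4):
    s=capture("wrist"); F.append(bot.sense()["ft_force"])
print(np.mean(F,0)); report(bot.sense())
```

```text
[-1.46531061 -0.17375777  4.88036932]
t 7.7 nest [-51.9 -28.7] z -9.9 yawerr 0.0004 F nest x,y,z -1.3 -0.9 4.7 w 44.2
```

Force is 4.9 N, about level. Now I'll push forward in small steps, watching force and z.

Request:
move_arm([
  [0.48,0,0.4,0,0],
  [0.48,0,0.4,0,0],
  [0.48,0,0,0,0],
])

```text
t: 8.0
eef_pos: [534.5, 14.2, -9.8]
tool_rot: [2.028, 2.384, 0.004]
ft_force: [-2.2, 0.4, 6.9]
width: 44.3
```

```bash
python3 -c "
from h import *
from rig import bot
report(bot.sense())"
```

```text
t 8.0 nest [-43.5 -28.8] z -9.8 yawerr 0.0006 F nest x,y,z -2.1 0.8 6.9 w 44.3
```

Request:
move_arm([
  [0.48,0,0.4,-0.1,0],
  [0.48,0,0.4,0,0],
  [0.48,0,0,0,0],
])

```text
t: 8.3
eef_pos: [543.1, 15.5, -8.7]
tool_rot: [2.028, 2.384, 0.003]
ft_force: [-2.1, 0.5, 6.8]
width: 44.6
```

Run:
```python
from h import *
from rig import bot,capture
F=[]
for i in range(3):
    c=capture("wrist"); F.append(bot.sense()["ft_force"])
print(np.mean(F,0)); report(bot.sense())
s=capture("scene")
a=cv2.resize(s["image"][180:245,265:335],(430,400),interpolation=cv2.INTER_CUBIC)
b=cv2.resize(c["image"][190:340,200:340],(370,400),interpolation=cv2.INTER_CUBIC); cv2.imwrite("pics/s6.png",np.hstack([a,b]))
```

```text
[-1.7813912  -0.0228013   6.06962608]
t 8.45 nest [-34.8 -28.9] z -8.6 yawerr 0.0006 F nest x,y,z -1.4 0.2 6.4 w 44.6
```

View pics/s6.png

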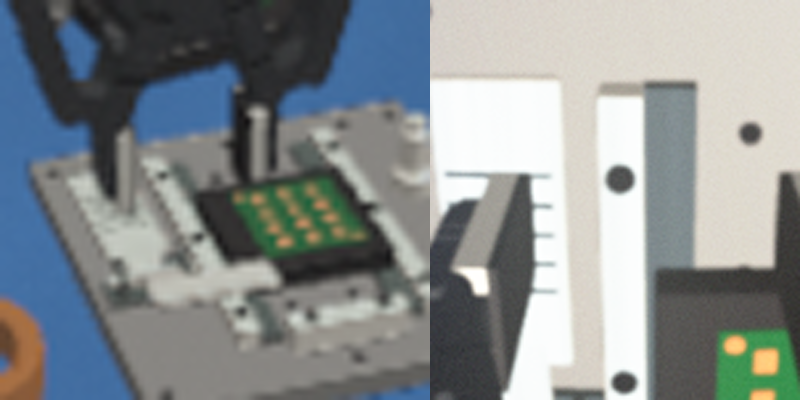

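The carrier has moved about 7 mm, with its trailing edge now at x≈-24 (row 268). Finger A is over the tail's ribs and the foot is raised ahead of the carrier. About 24 mm remain, so I'll keep pushing and watch the x force.

Request:
move_arm([
  [0.48,0,0.4,0,0],
  [0.48,0,0.4,0,0],
  [0.48,0,0,0,0],
])

```text
t: 8.8
eef_pos: [551.7, 16.8, -8.5]
tool_rot: [2.029, 2.384, 0.002]
ft_force: [-2.4, 0.3, 7.0]
width: 44.3
```

```bash
python3 -c "
from h import *
from rig import bot
report(bot.sense())"
```

```text
t 8.8 nest [-26.2 -29. ] z -8.5 yawerr 0.0008 F nest x,y,z -2.3 0.7 7.0 w 44.3
```

Request:
move_arm([
  [0.48,0,0.4,0.03,0],
  [0.48,0,0.3,0,0],
  [0.48,0,0,0,0],
])

```text
t: 9.1
eef_pos: [559.1, 17.9, -8.4]
tool_rot: [2.029, 2.385, 0.0]
ft_force: [-4.7, -0.2, 9.9]
width: 44.3
```

```bash
python3 -c "
from h import *
from rig import bot
report(bot.sense())"
```

```text
t 9.1 nest [-18.6 -29.1] z -8.4 yawerr 0.0007 F nest x,y,z -4.7 0.6 9.9 w 44.3
```

Request:
move_arm([
  [0.48,0,0.3,0,0],
  [0.48,0,0,0,0],
])

```text
t: 9.3
eef_pos: [562.4, 18.4, -8.1]
tool_rot: [2.029, 2.385, -0.001]
ft_force: [-3.9, -0.4, 9.5]
width: 44.3
```

Request:
move_arm([
  [0.48,0,0.3,0,0],
  [0.48,0,0,0,0],
])

```text
t: 9.5
eef_pos: [565.8, 18.9, -7.7]
tool_rot: [2.029, 2.386, -0.002]
ft_force: [-3.8, 0.0, 9.3]
width: 44.4
```

Run:
```python
from h import *
from rig import bot,capture
F=[]
for i in range(3):
    c=capture("wrist"); F.append(bot.sense()["ft_force"])
print(np.mean(F,0)); report(bot.sense()); np.savez("w7.npz",**c)
```

```text
[-3.75493395  0.05715526  9.22371466]
t 9.65 nest [-11.8 -29.2] z -7.6 yawerr 0.0007 F nest x,y,z -4.3 0.6 8.7 w 44.3
```

Request:
move_arm([
  [0.48,0,0.15,0.05,0],
  [0.48,0,0,0,0],
])

```text
t: 9.85
eef_pos: [567.2, 19.1, -7.7]
tool_rot: [2.029, 2.387, -0.003]
ft_force: [-7.3, 0.1, 10.7]
width: 44.4
```

Request:
move_arm([
  [0.48,0,0.15,0.03,0],
  [0.48,0,0,0,0],
])

```text
t: 10.05
eef_pos: [567.2, 19.1, -7.8]
tool_rot: [2.03, 2.39, -0.009]
ft_force: [-5.0, 0.0, 11.4]
width: 44.2
```

```bash
python3 -c "
from h import *
from rig import bot
report(bot.sense())"
```

```text
t 10.05 nest [-10.4 -29.2] z -7.8 yawerr -0.0006 F nest x,y,z -4.9 0.8 11.4 w 44.2
```

Request:
move_arm([
  [0.48,0,0.3,0,0],
  [0.48,0,0.2,0,0],
])

```text
t: 10.25
eef_pos: [567.4, 19.4, -8.1]
tool_rot: [-2.031, -2.394, 0.023]
ft_force: [-27.6, -5.9, 27.2]
width: 44.3
```

Run:
```python
from h import *
from rig import bot,capture
F=[]
for i in range(3):
    c=capture("wrist"); F.append(bot.sense()["ft_force"])
print(np.mean(F,0)); report(bot.sense())
```

```text
[-27.76887002  -5.41474793  25.71491224]
t 10.4 nest [-10.2 -28.9] z -8.0 yawerr 6.281 F nest x,y,z -28.0 -1.4 25.4 w 44.4
```

Position is stalled at 28 N, so the carrier is home against the stop. I'll back off a few mm with the tail still held, then lift to release the clip.

Request:
move_arm([
  [0.48,0,-0.3,0,0],
  [0.48,0,-0.3,0,0],
  [0.48,0,0,0,0],
])

```text
t: 10.7
eef_pos: [564.5, 18.5, -5.9]
tool_rot: [2.03, 2.394, -0.017]
ft_force: [-3.8, -0.2, 6.7]
width: 44.8
```

```bash
python3 -c "
from h import *
from rig import bot
report(bot.sense())"
```

```text
t 10.7 nest [-13.2 -29.4] z -5.9 yawerr -0.0027 F nest x,y,z -3.8 0.4 6.7 w 44.8
```

Request:
move_arm([
  [0.48,0,-0.3,0,0],
  [0.48,0,0,0,0],
])

```text
t: 10.9
eef_pos: [563.5, 18.1, -5.0]
tool_rot: [2.028, 2.392, -0.014]
ft_force: [-4.4, -0.7, 6.9]
width: 44.3
```

```bash
python3 -c "
from h import *
from rig import bot
report(bot.sense())"
```

```text
t 10.9 nest [-14.2 -29.6] z -5.0 yawerr -0.0029 F nest x,y,z -4.4 0.0 6.9 w 44.3
```

Request:
move_arm([
  [0.48,0,-0.3,-0.2,0],
  [0.48,0,-0.2,-0.3,0],
  [0.48,0,0,0,0],
])

```text
t: 11.2
eef_pos: [559.6, 17.5, 0.4]
tool_rot: [2.027, 2.392, -0.012]
ft_force: [-0.4, -0.2, 0.5]
width: 44.3
```

Run:
```python
from h import *
from rig import bot,capture
F=[]
for i in range(2):
    c=capture("wrist"); F.append(bot.sense()["ft_force"])
print(np.mean(F,0)); report(bot.sense())
s=capture("scene")
a=cv2.resize(s["image"][180:245,265:335],(430,400),interpolation=cv2.INTER_CUBIC)
b=cv2.resize(c["image"][190:340,200:340],(370,400),interpolation=cv2.INTER_CUBIC); cv2.imwrite("pics/s7.png",np.hstack([a,b]))
```

```text
[ 0.63471409  0.07308146 -0.18306088]
t 11.3 nest [-18.3 -29.6] z 0.0 yawerr -0.003 F nest x,y,z 0.5 -0.4 0.1 w 44.4
```

View pics/s7.png

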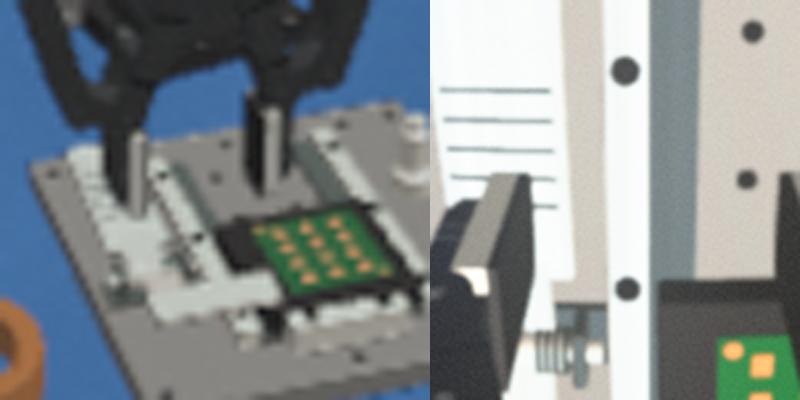

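The foot now lies over the carrier's corner and the carrier is up against the stop. Forces read zero, so the clip is released. I'll lift clear and retreat.

Request:
move_arm([
  [0.48,0,0,-1,0],
  [0.48,0,0,-2,0],
  [0.48,0,0,-4,0],
  [0.48,0,0,-4,0],
  [0.48,0,0,-4,0],
])

```text
t: 11.85
eef_pos: [556.3, 19.3, 151.0]
tool_rot: [-2.029, -2.394, 0.023]
ft_force: [1.2, -0.6, -0.8]
width: 44.3
```

Request:
move_arm([
  [0.48,0,-4,-2,0],
  [0.48,0,-4,-2,0],
  [0.48,0,-4,0,0],
  [0.48,0,0,0,0],
  [0.48,0,0,0,0],
])

```text
t: 12.35
eef_pos: [436.3, -0.5, 203.1]
tool_rot: [2.027, 2.391, -0.013]
ft_force: [1.1, -0.6, 0.4]
width: 44.5
```

Run:
```python
from h import *
from rig import bot,capture
c=capture("wrist"); s=capture("scene"); t=capture("top"); report(bot.sense())
im=c["image"]
for z,n in ((26,"carrier"),):
    hsv=cv2.cvtColor(im,cv2.COLOR_BGR2HSV); m=cv2.inRange(hsv,(45,100,40),(85,255,200))
    for k in cv2.findContours(m,cv2.RETR_EXTERNAL,cv2.CHAIN_APPROX_NONE)[0]:
        if cv2.contourArea(k)>300:
            r=cv2.minAreaRect(k); q=nest(fplane(c,*r[0],26)); print("green centre nest",q.round(1),cv2.contourArea(k))
m0=cv2.absdiff(load("top0.npz")["image"],t["image"]).max(2)>60
k=cv2.connectedComponentsWithStats(m0.astype(np.uint8))[2]; print([x.tolist() for x in k[1:] if x[4]>15])
a=cv2.resize(s["image"][180:245,265:360],(440,400),interpolation=cv2.INTER_CUBIC)
p=fproj(c,[*O,12]).astype(int); y0,x0=max(0,p[1]-75),max(0,p[0]-75); b=cv2.resize(im[y0:y0+150,x0:x0+150],(360,400),interpolation=cv2.INTER_CUBIC); cv2.imwrite("pics/end.png",np.hstack([a,b])); print(x0,y0)
```

```text
t 12.5 nest [-142.2  -27.4] z 201.9 yawerr -0.0037 F nest x,y,z -0.1 0.4 0.1 w 44.7
green centre nest [28.5  6.3] 477.0
green centre nest [-177.  -165.7] 2047.0
green centre nest [-196.7   17.3] 2498.0
[[250, 189, 15, 10, 94], [147, 235, 190, 185, 14505], [9, 357, 7, 9, 41], [0, 370, 55, 50, 1144], [247, 388, 74, 32, 979], [228, 402, 16, 7, 32], [257, 411, 35, 9, 121]]
233 218
```

View pics/end.png

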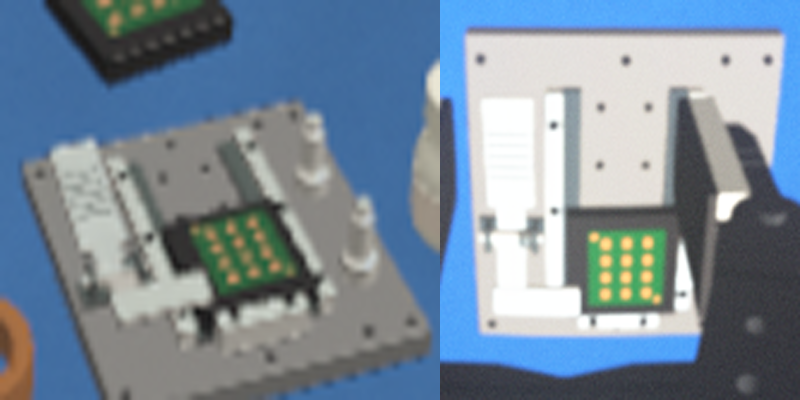

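The final view shows the carrier against the stop with the foot on its corner. Both pillars are standing, and the top-view differences are only the carrier and the arm. I'll check the trailing edge once, then hand in.

Run:
```python
from h import *
from rig import bot,capture,order
c=capture("wrist"); g=cv2.cvtColor(c["image"],cv2.COLOR_BGR2GRAY).astype(float)
X=[]
for u in range(296,326,4):
    d=np.abs(np.diff(g[288:302,u])); w=d*(d>.4*d.max()); v=288+.5+(w*np.arange(len(w))).sum()/w.sum(); X.append(nest(fplane(c,u,v,26))[0])
print("trailing edge x",np.round(X,1)); 
w1=load("w1.npz"); m=cv2.inRange(cv2.cvtColor(w1["image"],cv2.COLOR_BGR2HSV),(45,100,40),(85,255,200)); m[:170]=0
k=max(cv2.findContours(m,cv2.RETR_EXTERNAL,cv2.CHAIN_APPROX_NONE)[0],key=cv2.contourArea); print("green start",nest(fplane(w1,*cv2.minAreaRect(k)[0],26)))
report(bot.sense())
if abs(np.median(X))<3: print(order.finish_job())
```

```text
trailing edge x [-4.9 -5.  -5.4 -5.3 -5.4 -5.4 -5.4 -5.5]
green start [1.28826722 2.1869877 ]
t 12.55 nest [-142.2  -27.4] z 201.6 yawerr -0.0038 F nest x,y,z -0.0 0.4 -0.5 w 44.4
```

The dark boundary is the carrier's lower edge at z=16, because the camera sees the trailing face from behind. I had cast it onto z=26. I'll recompute at 16, and check it relative to the stop.

Run:
```python
from h import *
from rig import bot,capture,order
c=capture("wrist"); g=cv2.cvtColor(c["image"],cv2.COLOR_BGR2GRAY).astype(float)
X=[]
for u in range(296,326,4):
    d=np.abs(np.diff(g[288:302,u])); w=d*(d>.4*d.max()); v=288+.5+(w*np.arange(len(w))).sum()/w.sum(); X.append(nest(fplane(c,u,v,16))[0])
print("trailing edge x at z16",np.round(X,1)); report(bot.sense())
if abs(np.median(X))<2: print(order.finish_job())
```

```text
trailing edge x at z16 [1.4 0.9 0.9 0.4 0.5 0.4 0.5 0.4]
t 12.6 nest [-142.2  -27.4] z 201.5 yawerr -0.0039 F nest x,y,z 0.7 0.3 -1.2 w 44.6
the job is handed in; nothing more can be done
None
```

The carrier is loaded against the end stop with the clip resting on it, and the job is handed in at about 12.6 s. One fingertip held the clip's tail about level. The other pushed the 60 mm carrier under the raised foot until it stalled against the stop at 28 N. I then backed off, lifted to release the clip, and moved clear.

**Last checks:**
- **Position:** the carrier's trailing edge is at nest x ≈ +0.5 mm (0 is home, calibration good to about 2 mm).
- **Clip and pillars:** in the last pictures the foot is over the carrier's corner and both pillars are standing.
- **Bystanders:** comparing the top view before and after showed changes only at the carrier and the arm.
- **Contact:** tool forces are about zero, with the robot clear of everything.

**What disagreed:**
- **Fingertip height:** at this opening the fingertips stood about 27 mm above the reported TCP. I found the tail by touch, and the TCP read down to about -10 mm.
- **First edge reading:** it gave -5 mm because I cast the carrier's lower edge onto the height of its top. Recast at 16 mm it gave +0.5 mm.
- **Back-off:** the first retreat moved only about 4 of 9 mm and the tool rose about 3 mm. The tail was therefore partly let up before the final lift, with the carrier already home.

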